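# Hold a boxed tyre sensor in the programmer's slot

### The arm

A 6-joint arm with a two-finger parallel gripper is mounted at the origin on a cart in front of the work surface, level with it; the furniture and walls round the work are solid. World frame = base frame: x ahead of the robot, y to its left, z up, the work surface at z = 0. Lengths are in m, angles in rad, forces in N, time in s.
With the tool pointing down it reaches from about 0.275 to 0.75 m from the base axis. Payload 10.2 kg.
Tool frame: the origin (TCP) lies on the front face of the gripper's body, between the roots of the fingers; the fingertips stand 64 mm ahead of it and the grasp point (between the pads) lies 45 mm ahead of it; z points along the fingers, y is the line along which they close (so a half turn about z gives the same grasp; the last joint's range is limited). The gripper opens to 88 mm and grips with 3 to 60 N. Pads are 18 mm wide; open, the fingers measure 123 mm over their backs; the gripper's body (75 mm by 187 mm) begins 45 mm behind the grasp point.
Start: joints at [0.988, 0.313, 1.498, -0, 1.331, -0.223], TCP at [0.185, 0.491, 0.303] pointing down, gripper open.
Joint ranges: [-2.94, 2.94], [-0.97, 2.17], [0.19, 2.56], [-1.23, 4.37], [0.02, 3.11], [-2.88, 2.88]. Speed limits (rad/s): [2.39, 2.39, 3.01, 3.14, 3.14, 3.14].

### API

Orientations are given as a unit quaternion [w, x, y, z].
In Python, from workcell import telemetry, get_image, calibration, env, trace, tip_of gives the robot as it stands.
- The arm moves only by the tool arm_command, never from a script. Its argument "steps" is text: rows parted by semicolons, each of 7 numbers parted by spaces: the finger opening in mm, from 0 to 88.1, then the shift along the tool's x, y, z in mm, then the turn, a rotation vector about the tool's x, y, z in degrees. In form: jaw dx dy dz ax ay az; .... A call has exactly 5 rows; each row is the pose to reach, as a shift and turn from the pose commanded when the call began, along the tool's axes at that moment; what a row does not reach only later rows make up. A row lasts 1/10 s, in which the tool goes at most 50 mm and 8.59 degrees, less where a joint would pass 70% of its speed; a pose out of reach is approached as far as the arm can. A call with a gripper value outside its range is refused whole. The fingers move at their own pace and stop on an object; "newtons" is the grip in N (left out, the last holds). Time passes only in rows, so rows that repeat a pose let the fingers close, or fill a call up. It gives the time, the measured TCP pose, the force, the opening and the grip force at its end, in the units of the state.
- telemetry.get_obs(): the state, without advancing time (a new reading comes with each control period).
- get_image(name): name is "scene" or "top"; returns the picture (400x640x3 uint8, red, green, blue); there is no depth.
- calibration(name): a dict with "fx", "fy", "cx", "cy" (pixels), "extrinsics" (4x4, takes a point from world to camera coordinates). Camera axes: x right, y down, z forward; pixel columns grow to the right and rows downward; lengths in m; the calibration is good to about 2 mm. A picture is of the moment at which its call begins. calibration takes no time and is no camera call.
- env.finish_job(): hands the job in; it is judged then, once.
Trained networks look in the newest picture that a camera, given by its name, has taken for a name from the list of things; names that differ only in an ending like _2 or _b are one class to them, and where a whole thing is asked for, a point or a joint stands for the part that bears it (a point fixed in the world has none). Each returns a list of dicts, best first, with "conf" (0 to 1); they miss things now and then, are a little off and sometimes report something else, mostly with a low value. They report only what shows in the picture. A call takes as long as a camera call. They do not tell look-alikes from the thing itself.
- trace(camera, thing): "mask" (400x640 bool, what is visible of it).
- tip_of(camera, thing): "position" ([x, y, z] in m, in world coordinates, good to about 4 mm: a listed point, or the origin of a listed thing).
The state is a dict: "time_s": time; "joint_pos": joint angles; "joint_vel": joint speeds; "tau": joint torques, N m; "tcp_pos": TCP position; "ee_rot": TCP orientation; "contact_force": force on the tool from outside, world axes, zero at the start; "wrist_torque": the same for the moment, N m; "grip_width": finger opening in m; "grasp_force": force on a finger pad.
Only numpy, scipy, OpenCV 4.12 (cv2) and the standard library are available. Lean on these libraries where they do the work, as an engineer would, in place of code of your own. Each camera call takes 0.05 s, during which the arm holds its last target. There are 200 camera calls.

### The job

Program the boxed tyre sensor: first swing the programmer's yellow cover arm away from the robot by about a quarter turn, so that the slot is clear, and leave it there. Then pick up the small white carton near its top, lower it gently and upright through the slot until about half of its height is inside, and finish while holding it there in the gripper, hanging free of the bottom. Do not tip the carton over or disturb the green tin, the tape roll or the round tyre gauge.

Things in the scene. Friction and masses are not known exactly. Their poses are not given: they have to be found in the camera images.
- programmer: fixed grey box, 110 (x) x 100 (y) x 100 mm high with a flat white 114 x 104 mm top plate and a small screen on its front (-x) side; a dark hinge bracket is on its left (+y) side and reaches 73 mm from the box's middle. Origin: centre of the underside, z up; it stands on the surface at a varying place and yaw (up to 0.35 rad)
- slot (a point): centre of the rectangular slot in the programmer's top plate, level with its upper face, 100 mm above the surface; axes as the programmer's. Slot 26 mm along x, 44 mm along y (2 mm more than the carton each way), upper edges chamfered 3 mm, ringed by an orange line; plate 8 mm thick, hollow below, inner floor 90 mm below this point
- cover_arm (a joint): cover arm about its upright hinge, rad: 0 = straight across the slot to the programmer's -y side; grows counter-clockwise from above (knob goes to the +x side, away from the robot) to a stop at 1.75; starts at 0 to 0.25, stays where left (about 0.5 N at the knob moves it). Its yellow plate, 62 mm wide, lies 6 to 12 mm above the top plate and blocks the slot
- cover_knob (a point): centre of the top of the upright red cylindrical knob at the free end of the cover arm: 16 mm across, top 152 mm above the surface, 124 mm from the hinge; the knob stands 37 mm clear above a 24 mm wide collar, whose top is at 115 mm
- cover_pivot (a point): point on the upright hinge axis of the cover arm, 112 mm above the surface and 64 mm to the programmer's +y side of the slot
- dongle_carton: loose white carton (the boxed tyre sensor) standing on end, 24 (x) x 42 (y) x 112 mm high, about 60 g. Origin: centre of its foot, z up along its height. Grip it across x, within the top 40 mm, so that the lower half can go into the slot
- paste_tin: bystander: green tin, 70 mm across, 60 mm high; origin at the centre of the underside
- tape_roll: bystander: yellow tape roll lying flat, 94 mm across, 19 mm high; origin at the centre of the underside
- tyre_gauge: bystander: round black tyre pressure gauge lying flat, 71 x 126 x 26 mm; origin at the centre of the underside
Mind the look-alikes: they are no part of the job. What is shaped like the dongle_carton but blue or purple is not meant.

How it is judged:
By the outcome, as a careful person would: the job done as asked, in the order asked, and still so for the second after the job is handed in, while the arm keeps its last pose, push and grip.
It also fails if it takes over 64 s, if anything falls off the work surface, if the arm or the gripper's body presses on something with over 40 N, if the wrist force passes 120 N, or if a joint passes its speed limit or range.

## Working session

There is one attempt and no reset: what is moved stays moved. The work goes in short steps, Python scripts to look and compute and a tool call to move; the robot and the scene stay as the last step left them, time stands still between calls to the robot, and variables do not carry over. Pictures are saved under pics/ and viewed, at most 10 in all, crops included, and the job is handed in when it is done.

Besides the shell and the picture viewer there is one more tool, called as name(argument=value, ...) on one line, values as JSON. arm_command: Moves the arm, as the interface text tells. Its arguments: {"type":"object","properties":{"steps":{"type":"string"},"newtons":{"type":"number"}},"required":["steps"]}

```bash
mkdir -p pics
cat > h.py <<'E'
import numpy as np, cv2
from workcell import telemetry, get_image, calibration, env, trace, tip_of
def proj(c,p):
    k=calibration(c);q=np.array(k["extrinsics"])@np.append(p,1);return k["fx"]*q[0]/q[2]+k["cx"],k["fy"]*q[1]/q[2]+k["cy"]
def ray(c,uv,z):
    k=calibration(c);E=np.array(k["extrinsics"]);R=E[:3,:3];o=-R.T@E[:3,3]
    d=R.T@np.array([(uv[0]-k["cx"])/k["fx"],(uv[1]-k["cy"])/k["fy"],1]);return o+d*(z-o[2])/d[2]
E
cat > a.py <<'E'
from h import *
np.set_printoptions(precision=4,suppress=True)
ims=[]
for c in("scene","top"):
    im=get_image(c);cv2.imwrite(f"pics/{c}0.png",im[:,:,::-1])
    for t in("slot","cover_knob","cover_pivot","dongle_carton","programmer","paste_tin","tape_roll","tyre_gauge"):
        for r in tip_of(c,t)[:3]:print(c,t,round(r["conf"],2),np.array(r["position"]),np.round(proj(c,r["position"])))
o=telemetry.get_obs();print(o["time_s"],o["tcp_pos"],o["ee_rot"],o["grip_width"])
E
python3 a.py
```

```text
scene slot 0.78 [ 0.5064 -0.0388  0.1012] [361. 248.]
scene cover_knob 0.56 [ 0.5235 -0.1024  0.1518] [389. 244.]
scene cover_pivot 0.85 [0.5135 0.026  0.1136] [343. 229.]
scene dongle_carton 0.85 [0.4644 0.1698 0.0019] [290. 241.]
scene dongle_carton 0.85 [ 0.5052  0.0947 -0.0009] [320. 249.]
scene dongle_carton 0.6 [ 0.4137  0.0993 -0.0001] [293. 266.]
scene programmer 0.86 [ 0.5142 -0.0405 -0.0025] [360. 277.]
scene paste_tin 0.77 [ 0.6801  0.2296 -0.0002] [332. 198.]
scene tape_roll 0.36 [ 0.5057 -0.0383  0.0994] [360. 249.]
scene tyre_gauge 0.95 [0.3773 0.3505 0.0002] [225. 223.]
top slot 0.64 [ 0.5112 -0.0421  0.0978] [394. 204.]
top cover_knob 0.95 [ 0.518  -0.0973  0.1513] [423. 196.]
top dongle_carton 0.77 [ 0.5023  0.1025 -0.003 ] [331. 216.]
top dongle_carton 0.58 [ 0.4141  0.0989 -0.0001] [334. 250.]
top dongle_carton 0.49 [ 0.4658  0.1719 -0.0036] [305. 230.]
top programmer 0.72 [ 0.5099 -0.0443  0.0006] [387. 211.]
top programmer 0.47 [ 0.4619  0.1706 -0.0024] [305. 232.]
top paste_tin 0.58 [0.6869 0.2256 0.0008] [283. 148.]
top tape_roll 0.71 [0.3826 0.2203 0.0005] [286. 263.]
top tyre_gauge 0.66 [ 0.3782  0.3539 -0.0015] [233. 267.]
0.9 [0.1849 0.4914 0.3027] [-0.      0.1789  0.9839  0.    ] 0.08814256140411411
```

View pics/top0.png

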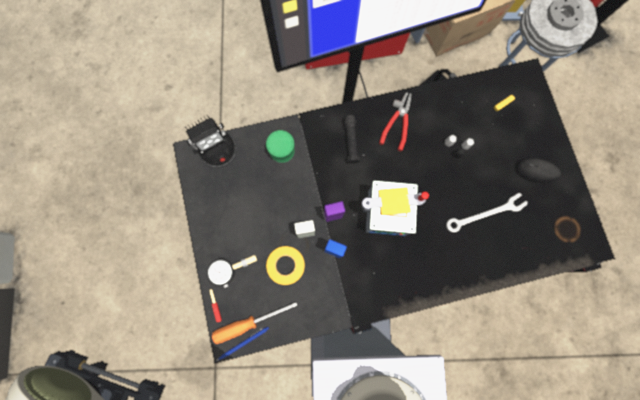

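View pics/scene0.png

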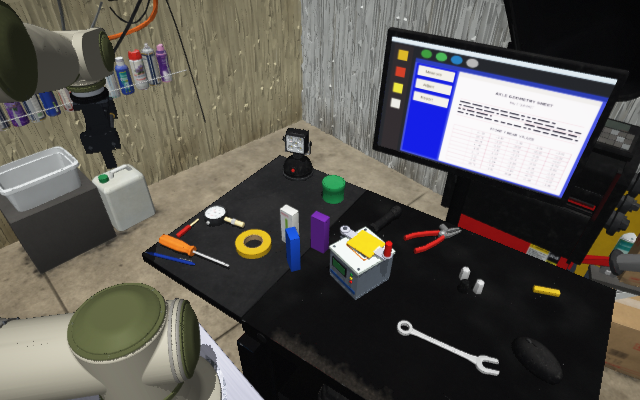

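The pictures show three carton-shaped things. In the top view the white one is at (305,229), the purple at (334,210) and the blue at (335,247). White matches the description, so my target is about (0.465, 0.171). The tape roll is at (286,265), and the programmer with its yellow arm and red knob is at (394,205)/(424,196). Next I'll check this in a close crop and fit the poses.

```bash
cat > b.py <<'E'
from h import *
from scipy.optimize import minimize
def poly(c,p,L,W,z0,z1):
    x,y,a=p;R=np.array([[np.cos(a),-np.sin(a)],[np.sin(a),np.cos(a)]]);P=[]
    for z in(z0,z1):
        for s,t in((1,1),(1,-1),(-1,-1),(-1,1)):
            q=R@[s*L/2,t*W/2]+[x,y];P.append(proj(c,[*q,z]))
    return cv2.convexHull(np.float32(P))
def cost(p,M,dims):
    s=0
    for c,m in M.items():
        K=4;h=poly(c,p,*dims)
        im=np.zeros((1600,2560),np.uint8);cv2.fillConvexPoly(im,np.int32(np.round((h+.5)*K*16)),1,shift=4)
        f=cv2.resize(im.astype(np.float32),(640,400),interpolation=cv2.INTER_AREA)
        s+=np.abs(f-m).sum()/m.sum()
    return s
def fit(M,dims,x0):
    best=None
    for a in np.arange(-.6,.61,.2):
        r=minimize(cost,[*x0,a],args=(M,dims),method="Nelder-Mead",options=dict(initial_simplex=[[x0[0],x0[1],a],[x0[0]+.01,x0[1],a],[x0[0],x0[1]+.01,a],[x0[0],x0[1],a+.15]],xatol=2e-4,fatol=1e-4))
        if best is None or r.fun<best.fun:best=r
    return best
if __name__=="__main__":
    ims={c:get_image(c) for c in("scene","top")}
    def mk(thing,pos):
        M={}
        for c in ims:
            u=proj(c,pos)
            for r in trace(c,thing):
                m=r["mask"];ys,xs=np.nonzero(m)
                if len(ys) and np.hypot(xs.mean()-u[0],ys.mean()-u[1])<8: M[c]=m.astype(np.float32);print(thing,c,m.sum(),r["conf"]);break
        return M
    Mc=mk("dongle_carton",[.465,.171,.06])
    for M in [Mc]+[{c:Mc[c]} for c in Mc]:
        r=fit(M,(.024,.042,0,.112),[.465,.171]);print("carton",list(M),r.x.round(4),round(r.fun,3))
    # plate: white-ish pixels in the top view
    hull={}
    for c in ims:
        im=ims[c].astype(int);u=proj(c,[.51,-.04,.1]);w=(im.min(2)>190);yy,xx=np.mgrid[:400,:640]
        w&=(abs(xx-u[0])<45)&(abs(yy-u[1])<40)
        n,l,st,ce=cv2.connectedComponentsWithStats(w.astype(np.uint8));k=1+np.argmax(st[1:,4]);q=(l==k).astype(np.uint8)
        q=cv2.morphologyEx(q,cv2.MORPH_OPEN,np.ones((3,3)))
        pts=cv2.findNonZero(q);m=np.zeros((400,640),np.uint8);cv2.fillConvexPoly(m,cv2.convexHull(pts),1);hull[c]=m.astype(np.float32);print(c,m.sum())
    for M in (hull,{"top":hull["top"]},{"scene":hull["scene"]}):
        r=fit(M,(.114,.104,.0995,.1),[.51,-.04]);print("plate",r.x.round(4),round(r.fun,3))
    a=ims["top"][165:285,270:450];b=ims["scene"][190:310,260:440]
    cv2.imwrite("pics/crop1.png",cv2.resize(np.vstack([a,b]),None,fx=2.5,fy=2.5,interpolation=cv2.INTER_CUBIC)[:,:,::-1])
E
python3 b.py
```

```text
dongle_carton scene 428 0.78
dongle_carton top 243 0.72Traceback (most recent call last):
  File "b.py", line 35, in <module>
    r=fit(M,(.024,.042,0,.112),[.465,.171]);print("carton",list(M),r.x.round(4),round(r.fun,3))
  File "b.py", line 20, in fit
    r=minimize(cost,[*x0,a],args=(M,dims),method="Nelder-Mead",options=dict(initial_simplex=[[x0[0],x0[1],a],[x0[0]+.01,x0[1],a],[x0[0],x0[1]+.01,a],[x0[0],x0[1],a+.15]],xatol=2e-4,fatol=1e-4))
    res = _minimize_neldermead(fun, x0, args, callback, bounds=bounds,
                               **options)
    fsim[j] = func(sim[j])
              ~~~~^^^^^^^^
    fx = function(np.copy(x), *(wrapper_args + args))
  File "b.py", line 12, in cost
    K=4;h=poly(c,p,*dims)
          ~~~~^^^^^^^^^^^
  File "b.py", line 7, in poly
    q=R@[s*L/2,t*W/2]+[x,y];P.append(proj(c,[*q,z]))
                                     ~~~~^^^^^^^^^^
  File "h.py", line 4, in proj
    k=calibration(c);q=np.array(k["extrinsics"])@np.append(p,1);return k["fx"]*q[0]/q[2]+k["cx"],k["fy"]*q[1]/q[2]+k["cy"]
ValueError: time passes only in moves, steps and waits
```

```bash
sed -i 's/^def proj/_K={}\n_cal=calibration\ndef calibration(c):\n    if c not in _K:_K[c]=_cal(c)\n    return _K[c]\ndef proj/' h.py; time python3 b.py
```

```text
dongle_carton scene 489 0.64
dongle_carton top 258 0.62
carton ['scene', 'top'] [0.4617 0.1692 0.1938] 0.668
carton ['scene'] [0.4674 0.1759 0.3229] 0.466
carton ['top'] [0.4615 0.1687 0.1855] 0.091
scene 827
top 2518
plate [ 0.5071 -0.0386 -0.1094] 1.09
plate [ 0.5063 -0.0396 -0.1172] 0.148
plate [ 0.5074 -0.0395 -0.1366] 0.938
real	0m59.286s
user	1m6.929s
sys	0m45.467s
```

View pics/crop1.png

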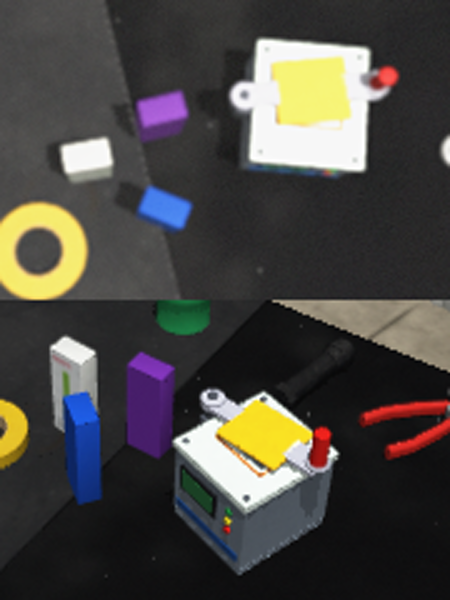

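The crop confirms it: the white carton is at crop (88,160), which is top (305,229), apart from the blue and purple look-alikes. The programmer's yaw is about -0.11, and the cover arm is at about 0.15. Next I'll write a helper that gives move numbers and approach the knob with closed fingers.

```bash
cat > mv.py <<'E'
# usage: mv.py x y z heading(deg of tool y) [n]  -> shift/turn in tool axes from the present pose, n equal parts
import sys
from h import *
from scipy.spatial.transform import Rotation as Ro
o=telemetry.get_obs();q=o["ee_rot"];R=Ro.from_quat([q[1],q[2],q[3],q[0]])
v=[float(a) for a in sys.argv[1:]]
for t in np.array(v).reshape(-1,4):
    h=np.radians(t[3]);T=Ro.from_matrix(np.array([[-np.sin(h),np.cos(h),0],[np.cos(h),np.sin(h),0],[0,0,-1]]).T@np.eye(3)) if 0 else Ro.from_matrix(np.column_stack([[-np.sin(h),np.cos(h),0],[np.cos(h),np.sin(h),0],[0,0,-1]]))
    print("shift mm",(R.inv().apply(t[:3]-o["tcp_pos"])*1e3).round(1),"turn",np.degrees((R.inv()*T).as_rotvec()).round(1))
Y=R.as_matrix();print("t",round(o["time_s"],2),"tcp",np.round(o["tcp_pos"],4),"ty",np.degrees(np.arctan2(Y[1,1],Y[0,1])).round(1),"F",np.round(o["contact_force"],1),"jaw",round(o["grip_width"],4),"gf",round(o["grasp_force"],1))
E
python3 mv.py .26 .34 .29 30  .335 .19 .27 -9  .4 .04 .26 -48 .47 -.10 .25 -87
python3 - <<'E'
from h import *
for u in((245,130),(450,95),(350,112)):print(ray("top",u,0).round(3))
E
```

```text
shift mm [-123.6 -115.2   12.7] turn [-0.   0.  39.4]
shift mm [-246.6 -229.2   32.7] turn [-0.   0.  78.4]
shift mm [-360.3 -346.7   42.7] turn [ -0.    0.  117.4]
shift mm [-475.1 -453.1   52.7] turn [ -0.    0.  156.4]
t 1.3 tcp [0.1849 0.4914 0.3027] ty 69.4 F [ 0.6 -0.9  0.6] jaw 0.0883 gf 0.0
[0.741 0.327 0.   ]
[ 0.829 -0.238  0.   ]
[0.786 0.041 0.   ]
```

```bash
sed -i 's/round(1))$/round(1))\n    if "-c" in sys.argv: R=T;o["tcp_pos"]=t[:3]/;s/sys.argv\[1:\]\]/sys.argv[1:] if a!="-c"]/' mv.py
sed -i 's/^Y=R/o=telemetry.get_obs();q=o["ee_rot"];R=Ro.from_quat([q[1],q[2],q[3],q[0]]);Y=R/;s/ if 0 else.*$//;s/T=Ro.from_matrix(np.array.*/T=Ro.from_matrix(np.column_stack([[-np.sin(h),np.cos(h),0],[np.cos(h),np.sin(h),0],[0,0,-1]]))/' mv.py
python3 mv.py -c .26 .34 .29 30  .335 .19 .27 -9  .4 .04 .26 -48 .47 -.10 .25 -87
```

```text
shift mm [-123.6 -115.2   12.7] turn [-0.   0.  39.4]
shift mm [-167.4  -10.    20. ] turn [ 0.  0. 39.]
shift mm [-138.    87.7   10. ] turn [ 0.  0. 39.]
shift mm [-41.7 150.9  10. ] turn [ 0.  0. 39.]
t 1.3 tcp [0.1849 0.4914 0.3027] ty 69.4 F [ 0.6 -0.9  0.6] jaw 0.0883 gf 0.0
```

arm_command(steps="0 -25 -23 2.5 0 0 7.9; 0 -49 -46 5 0 0 15.8; 0 -74 -69 7.5 0 0 23.6; 0 -99 -92 10 0 0 31.5; 0 -124 -115 13 0 0 39.4", newtons=10)

```text
time_s: 1.8
tcp_pos: [0.2608, 0.3389, 0.2898]
ee_rot: [0.0, 0.502, 0.865, 0.0]
contact_force: [0.8, 0.3, 0.6]
grip_width: 0.0505
grasp_force: 0.0
```

arm_command(steps="0 -33 -2 4 0 0 7.8; 0 -67 -4 8 0 0 15.6; 0 -100 -6 12 0 0 23.4; 0 -134 -8 16 0 0 31.2; 0 -167 -10 20 0 0 39")

```text
time_s: 2.3
tcp_pos: [0.3356, 0.1892, 0.2698]
ee_rot: [0.0, 0.762, 0.647, 0.0]
contact_force: [-0.1, 0.5, -0.8]
grip_width: 0.0103
grasp_force: 0.0
```

arm_command(steps="0 -28 18 2 0 0 7.8; 0 -55 35 4 0 0 15.6; 0 -83 53 6 0 0 23.4; 0 -110 70 8 0 0 31.2; 0 -138 88 10 0 0 39")

```text
time_s: 2.8
tcp_pos: [0.4008, 0.0391, 0.2598]
ee_rot: [0.0, 0.935, 0.356, 0.0]
contact_force: [0.4, 0.3, 0.0]
grip_width: 0.0003
grasp_force: 0.0
```

arm_command(steps="0 -8 30 2 0 0 7.8; 0 -17 60 4 0 0 15.6; 0 -25 91 6 0 0 23.4; 0 -33 121 8 0 0 31.2; 0 -42 151 10 0 0 39")

```text
time_s: 3.3
tcp_pos: [0.4708, -0.1013, 0.2497]
ee_rot: [0.0, 1.0, 0.023, 0.0]
contact_force: [1.3, -0.3, 0.2]
grip_width: 0.0004
grasp_force: 0.0
```

```bash
python3 mv.py -c .481 -.101 .188 -87 .502 -.100 .188 -87
python3 - <<'E'
from h import *
for c in("scene","top"):
    get_image(c)
    for t in("cover_knob","cover_pivot","slot"):
        for r in tip_of(c,t)[:1]:print(c,t,round(r["conf"],2),np.round(r["position"],4))
E
```

```text
shift mm [10.2  0.2 61.7] turn [ 0.  -0.  -0.3]
shift mm [21.   0.1  0. ] turn [0. 0. 0.]
t 3.3 tcp [ 0.4708 -0.1013  0.2497] ty -87.3 F [ 1.3 -0.3  0.2] jaw 0.0004 gf 0.0
scene cover_knob 0.71 [ 0.5225 -0.1008  0.1525]
scene cover_pivot 0.64 [0.5143 0.027  0.1133]
scene slot 0.59 [ 0.5079 -0.0391  0.0996]
top cover_knob 0.62 [ 0.5179 -0.0993  0.1488]
top cover_pivot 0.89 [0.5155 0.0212 0.1157]
top slot 0.79 [ 0.5104 -0.0425  0.0993]
```

arm_command(steps="0 5 0 20 0 0 0; 0 10 0 40 0 0 0; 0 10 0 55 0 0 0; 0 10 0 62 0 0 0; 0 10 0 62 0 0 0")

```text
time_s: 4.2
tcp_pos: [0.48, -0.099, 0.1874]
ee_rot: [-0.0, 1.0, 0.027, -0.001]
contact_force: [0.6, -0.2, 0.1]
grip_width: 0.0002
grasp_force: 0.0
```

```bash
cat > arc.py <<'E'
import numpy as np
P=np.array([.514,.025])
def pose(f):
    f=np.radians(f);return P+.124*np.array([np.sin(f),-np.cos(f)])-.017*np.array([np.cos(f),np.sin(f)])
start=(np.array([.481,-.101]),3.)
for call in([3,3,7,12,17],[22,27,32,37,42],[47,52,57,62,67],[71,75,79,82,85]):
    R=start; a=np.radians(R[1]);ex=np.array([np.cos(a),np.sin(a)]);ey=np.array([np.sin(a),-np.cos(a)])
    print(";".join("0 %.0f %.0f 0 0 0 %.0f"%(1e3*(pose(f)-R[0])@ex,1e3*(pose(f)-R[0])@ey,-(f-R[1])) for f in call),pose(call[-1]).round(3))
    start=(pose(call[-1]),call[-1])
E
python3 arc.py
```

```text
0 23 -0 0 0 0 -0;0 23 -0 0 0 0 -0;0 31 1 0 0 0 -4;0 42 1 0 0 0 -9;0 53 0 0 0 0 -14 [ 0.534 -0.099]
0 11 1 0 0 0 -5;0 22 1 0 0 0 -10;0 33 0 0 0 0 -15;0 43 -2 0 0 0 -20;0 54 -4 0 0 0 -25 [ 0.584 -0.079]
0 11 1 0 0 0 -5;0 22 1 0 0 0 -10;0 33 0 0 0 0 -15;0 43 -2 0 0 0 -20;0 54 -4 0 0 0 -25 [ 0.622 -0.039]
0 9 1 0 0 0 -4;0 17 1 0 0 0 -8;0 26 1 0 0 0 -12;0 33 0 0 0 0 -15;0 39 -1 0 0 0 -18 [ 0.636 -0.003]
```

arm_command(steps="0 12 0 0 0 0 0; 0 23 0 0 0 0 0; 0 31 1 0 0 0 -4; 0 42 1 0 0 0 -9; 0 53 0 0 0 0 -14")

```text
time_s: 4.7
tcp_pos: [0.5339, -0.0969, 0.1889]
ee_rot: [0.001, 0.989, 0.15, 0.001]
contact_force: [-0.2, -2.3, -0.5]
grip_width: 0.0005
grasp_force: 0.8
```

```bash
python3 mv.py
python3 - <<'E'
from h import *
for c in("scene","top"):
    im=get_image(c);cv2.imwrite(f"pics/{c}1.png",im[:,:,::-1])
    for r in tip_of(c,"cover_knob")[:1]:print(c,round(r["conf"],2),np.round(r["position"],4))
E
```

```text
t 4.7 tcp [ 0.5339 -0.0969  0.1889] ty -72.8 F [-0.2 -2.3 -0.5] jaw 0.0005 gf 0.8
scene 0.96 [ 0.5523 -0.0967  0.1527]
top 0.91 [ 0.5472 -0.0945  0.1495]
```

Knob is moving as planned (17 mm ahead of the tool).

arm_command(steps="0 11 1 0 0 0 -5; 0 22 1 0 0 0 -10; 0 33 0 0 0 0 -15; 0 43 -2 0 0 0 -20; 0 54 -4 0 0 0 -25")

```text
time_s: 5.4
tcp_pos: [0.5835, -0.0771, 0.1881]
ee_rot: [0.0, 0.933, 0.359, -0.0]
contact_force: [-0.7, -0.2, 0.0]
grip_width: 0.0003
grasp_force: 0.2
```

arm_command(steps="0 11 1 0 0 0 -5; 0 22 1 0 0 0 -10; 0 33 0 0 0 0 -15; 0 43 -2 0 0 0 -20; 0 54 -4 0 0 0 -25")

```text
time_s: 5.9
tcp_pos: [0.6209, -0.0379, 0.1881]
ee_rot: [0.0, 0.834, 0.552, -0.0]
contact_force: [-0.6, -0.2, -1.2]
grip_width: 0.0003
grasp_force: 0.3
```

```bash
python3 mv.py .636 -.003 .188 -5
python3 - <<'E'
from h import *
for c in("scene","top"):
    im=get_image(c);cv2.imwrite(f"pics/{c}1.png",im[:,:,::-1])
    for r in tip_of(c,"cover_knob")[:1]:print(c,round(r["conf"],2),np.round(r["position"],4))
E
```

```text
shift mm [38.   0.3  0.1] turn [ -0.    0.  -17.9]
t 5.9 tcp [ 0.6209 -0.0379  0.1881] ty -22.9 F [-0.6 -0.2 -1.2] jaw 0.0003 gf 0.3
scene 0.7 [ 0.6306 -0.0237  0.1509]
```

arm_command(steps="0 9 1 0 0 0 -4; 0 17 1 0 0 0 -8; 0 26 1 0 0 0 -12; 0 33 0 0 0 0 -15; 0 39 0 0 0 0 -18")

```text
time_s: 6.6
tcp_pos: [0.636, -0.0024, 0.1879]
ee_rot: [-0.0, 0.738, 0.675, -0.0]
contact_force: [-0.4, -0.6, 0.1]
grip_width: 0.0004
grasp_force: 0.3
```

arm_command(steps="0 0 0 0 0 0 0; 0 -8 0 0 0 0 0; 0 -20 0 0 0 0 0; 0 -22 0 -30 0 0 0; 0 -22 0 -70 0 0 0")

```text
time_s: 7.1
tcp_pos: [0.6336, -0.0259, 0.2569]
ee_rot: [-0.002, 0.738, 0.674, -0.001]
contact_force: [-0.0, -0.8, 0.4]
grip_width: 0.0007
grasp_force: 0.0
```

```bash
python3 mv.py -c .55 .07 .28 3 .463 .170 .27 11
python3 - <<'E'
from h import *
for c in("scene","top"):
    im=get_image(c);cv2.imwrite(f"pics/{c}2.png",im[:,:,::-1])
    for t in("cover_knob","cover_pivot","slot","dongle_carton"):
        for r in tip_of(c,t)[:3]:print(c,t,round(r["conf"],2),np.round(r["position"],4))
E
```

```text
shift mm [ 88.  -92.1 -22.7] turn [-0.2 -0.  -8.2]
shift mm [104.4 -81.6  10. ] turn [ 0.  0. -8.]
t 7.1 tcp [ 0.6336 -0.0259  0.2569] ty -5.2 F [-0.  -0.8  0.4] jaw 0.0007 gf 0.0
scene cover_knob 0.96 [0.6381 0.0146 0.1509]
scene cover_pivot 0.7 [0.5131 0.0255 0.1149]
scene slot 0.71 [ 0.5072 -0.0379  0.1004]
scene dongle_carton 0.97 [ 0.4632  0.1709 -0.0027]
scene dongle_carton 0.88 [0.4113 0.0969 0.0021]
scene dongle_carton 0.77 [ 0.5061  0.0935 -0.0009]
top cover_knob 0.91 [0.6353 0.0145 0.1491]
top cover_knob 0.39 [ 0.4619  0.1711 -0.004 ]
top cover_pivot 0.82 [0.5119 0.0219 0.1127]
top dongle_carton 0.74 [ 5.016e-01  1.039e-01 -1.000e-04]
top dongle_carton 0.67 [ 0.4627  0.1711 -0.0025]
top dongle_carton 0.49 [0.4151 0.1023 0.0009]
```

arm_command(steps="60 22 -23 -6 0 0 -2; 60 44 -46 -12 0 0 -4; 60 66 -69 -18 0 0 -6; 60 88 -92 -23 0 0 -8; 60 88 -92 -23 0 0 -8")

```text
time_s: 8.1
tcp_pos: [0.549, 0.074, 0.2815]
ee_rot: [-0.0, 0.687, 0.727, 0.0]
contact_force: [0.5, -0.1, -0.5]
grip_width: 0.0384
grasp_force: 0.0
```

arm_command(steps="60 26 -20 3 0 0 -2; 60 52 -41 6 0 0 -4; 60 78 -61 8 0 0 -6; 60 104 -82 10 0 0 -8; 60 104 -82 10 0 0 -8")

```text
time_s: 8.6
tcp_pos: [0.4617, 0.1729, 0.2703]
ee_rot: [-0.001, 0.635, 0.773, -0.0]
contact_force: [0.3, 0.2, 1.3]
grip_width: 0.0603
grasp_force: 0.0
```

```bash
python3 mv.py -c .463 .170 .14 11 ;python3 - <<'E'
from h import *
im=get_image("scene");a=cv2.resize(im[150:330,200:440],None,fx=2.5,fy=2.5,interpolation=cv2.INTER_CUBIC);cv2.imwrite("pics/c3.png",a[:,:,::-1])
E
```

```text
shift mm [ -3.2   0.9 130.3] turn [-0.1 -0.   0.2]
t 8.6 tcp [0.4617 0.1729 0.2703] ty 11.2 F [0.3 0.2 1.3] jaw 0.0603 gf 0.0
```

View pics/c3.png

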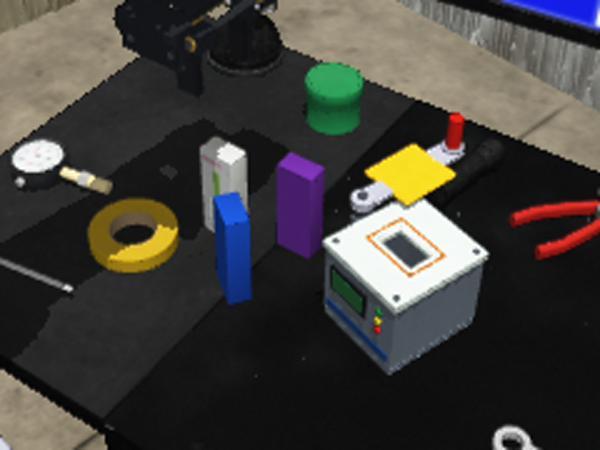

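The crop shows the slot clear at (405,250), with the arm swung back over the far edge. The white carton stands undisturbed at (222,190), beside the blue one at (232,248) and the purple one at (300,205). Next I'll descend.

arm_command(steps="60 -3 1 30 0 0 0; 60 -3 1 60 0 0 0; 60 -3 1 90 0 0 0; 60 -3 1 115 0 0 0; 60 -3 1 125 0 0 0")

```text
time_s: 9.15
tcp_pos: [0.465, 0.1674, 0.1434]
ee_rot: [-0.001, 0.637, 0.771, -0.001]
contact_force: [0.5, 0.2, 0.8]
grip_width: 0.06
grasp_force: 0.0
```

arm_command(steps="60 0 0 5 0 0 0; 45 0 0 5 0 0 0; 36 0 0 5 0 0 0; 30 0 0 5 0 0 0; 27 0 0 5 0 0 0", newtons=10)

```text
time_s: 9.65
tcp_pos: [0.465, 0.1686, 0.1414]
ee_rot: [0.0, 0.636, 0.772, 0.0]
contact_force: [-0.9, 0.5, -0.1]
grip_width: 0.0304
grasp_force: 0.0
```

arm_command(steps="24 0 0 0 0 0 0; 20 0 0 0 0 0 0; 10 0 0 0 0 0 0; 10 0 0 0 0 0 0; 10 0 0 0 0 0 0", newtons=12)

```text
time_s: 10.15
tcp_pos: [0.465, 0.1685, 0.1411]
ee_rot: [0.0, 0.636, 0.772, 0.0]
contact_force: [-1.0, -0.5, 5.8]
grip_width: 0.0242
grasp_force: 11.7
```

arm_command(steps="10 0 0 0 0 0 0; 10 0 0 -10 0 0 0; 10 0 0 -30 0 0 0; 10 0 0 -60 0 0 0; 10 0 0 -90 0 0 0", newtons=15)

```text
time_s: 10.65
tcp_pos: [0.4645, 0.1685, 0.232]
ee_rot: [-0.0, 0.636, 0.772, -0.0]
contact_force: [0.9, 0.4, -0.4]
grip_width: 0.0236
grasp_force: 14.7
```

```bash
python3 mv.py -c .463 .170 .28 11 .485 .06 .285 2 .508 -.04 .285 -6.5
```

```text
shift mm [  1.8  -1.2 -48. ] turn [-0. -0. -0.]
shift mm [-112.2    0.6   -5. ] turn [0. 0. 9.]
shift mm [-100.7   19.5    0. ] turn [0.  0.  8.5]
t 10.65 tcp [0.4645 0.1685 0.232 ] ty 11.0 F [ 0.9  0.4 -0.4] jaw 0.0236 gf 14.7
```

arm_command(steps="10 0 0 -16 0 0 0; 10 0 0 -32 0 0 0; 10 0 0 -48 0 0 0; 10 0 0 -48 0 0 0; 10 0 0 -48 0 0 0")

```text
time_s: 11.15
tcp_pos: [0.4646, 0.1685, 0.2784]
ee_rot: [-0.0, 0.636, 0.772, -0.0]
contact_force: [-0.4, 0.1, -0.2]
grip_width: 0.024
grasp_force: 14.7
```

```bash
cat > slot.py <<'E'
from h import *
for c in("scene","top"):
    im=get_image(c);cv2.imwrite(f"pics/{c}4.png",im[:,:,::-1])
    u=proj(c,[.508,-.04,.1])
    for t in("slot","programmer"):
        for _ in range(1):
            for r in tip_of(c,t)[:1]:print(c,t,round(r["conf"],2),np.round(r["position"],4))
    h=cv2.cvtColor(im,cv2.COLOR_RGB2HSV).astype(int);yy,xx=np.mgrid[:400,:640]
    near=(abs(xx-u[0])<25)&(abs(yy-u[1])<25)
    om=near&(h[...,0]>4)&(h[...,0]<19)&(h[...,1]>70)&(h[...,2]>120)
    pts=np.column_stack(np.nonzero(om)[::-1]).astype(float)
    W=np.array([ray(c,p,.1)[:2] for p in pts])
    d=np.hypot(*(W-[.508,-.04]).T);W=W[d<.045]
    (cx,cy),(w,l),a=cv2.minAreaRect(np.float32(W*1e3));print(c,"orange n",len(W),"rect",round(cx,1),round(cy,1),round(w,1),round(l,1),round(a,1),"mean",(W.mean(0)*1e3).round(1))
    dk=near&(h[...,2]<110)
    n,lab,st,ce=cv2.connectedComponentsWithStats(dk.astype(np.uint8));
    for i in range(1,n):
        if st[i,4]>15:
            q=ce[i];V=np.array([ray(c,p,.1)[:2]*1e3 for p in np.column_stack(np.nonzero(lab==i)[::-1])])
            print("dark",st[i,4],q.round(1),V.mean(0).round(1),[np.round(k,1) for k in cv2.minAreaRect(np.float32(V))])
    cr=cv2.resize(im[int(u[1])-45:int(u[1])+45,int(u[0])-60:int(u[0])+60],None,fx=5,fy=5,interpolation=cv2.INTER_CUBIC)
    cv2.imwrite(f"pics/s_{c}.png",cr[:,:,::-1])
a=[cv2.imread(f"pics/s_{c}.png") for c in("scene","top")];cv2.imwrite("pics/s4.png",cv2.resize(np.vstack(a),None,fx=.66,fy=.66,interpolation=cv2.INTER_AREA))
E
python3 slot.py
```

```text
scene slot 0.68 [ 0.5085 -0.04    0.0995]
scene programmer 0.72 [ 0.5142 -0.0358 -0.0011]
scene orange n 94 rect 510.1 -38.2 64.3 46.7 84.3 mean [508.4 -38.3]
dark 116 [342.6 231.7] [517.   30.8] [array([524.9,  21.6]), array([57.7, 51.6]), np.float64(44.9)]
dark 205 [380.  230.9] [586.5 -29.2] [array([578.6, -27.7]), array([64.5, 41.7]), np.float64(39.8)]
dark 110 [361.9 249.8] [506.  -42.6] [array([506.6, -42.6]), array([37. , 21.6]), np.float64(81.0)]
dark 178 [343.  267.4] [434.6 -50.9] [array([445., -48.]), array([51. , 39.5]), np.float64(47.3)]
dark 192 [378.  268.4] [ 489.8 -105.9] [array([ 488.2, -110.3]), array([31.2, 70.1]), np.float64(82.9)]
top slot 0.82 [ 0.5092 -0.0417  0.0994]
top programmer 0.77 [ 0.5092 -0.0418  0.0029]Traceback (most recent call last):
  File "slot.py", line 13, in <module>
    d=np.hypot(*(W-[.508,-.04]).T);W=W[d<.045]
                 ~^~~~~~~~~~~~
ValueError: operands could not be broadcast together with shapes (0,) (2,)
```

Run:
```python
import cv2,numpy as np
o=[cv2.resize(cv2.imread(f)[y-40:y+40,x-60:x+60],None,fx=4,fy=4,interpolation=cv2.INTER_CUBIC) for f,x,y in(("pics/top4.png",394,208),("pics/s_scene.png",300,225))][:1]
s=cv2.imread("pics/s_scene.png");s=cv2.resize(s[25:425],(480,320))
cv2.imwrite("pics/s4.png",np.vstack([o[0],s]))
```

```text
(no output)
```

View pics/s4.png

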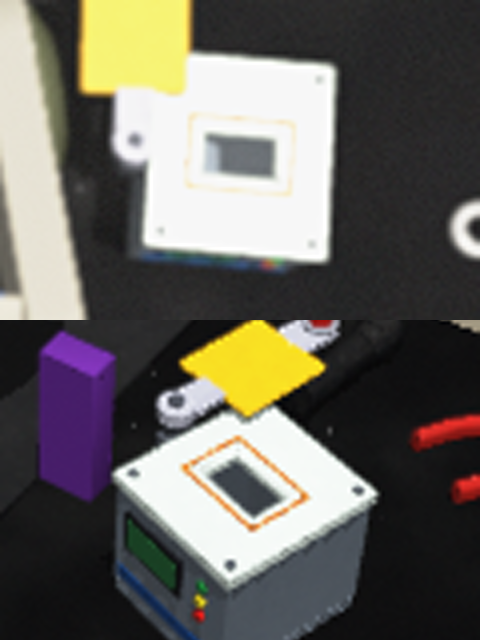

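Both crops show the slot open and ringed in orange: top crop (240,155), scene crop (245,485). Next I'll measure the faint ring in the top view with a lower threshold.

```bash
cat > ring.py <<'E'
from h import *
from scipy.optimize import least_squares
for c,s0 in(("top",22),("scene",60)):
    im=cv2.imread(f"pics/{c}4.png");h=cv2.cvtColor(im,cv2.COLOR_BGR2HSV).astype(int);yy,xx=np.mgrid[:400,:640];u=proj(c,[.508,-.04,.1])
    om=(abs(xx-u[0])<25)&(abs(yy-u[1])<25)&(h[...,0]>4)&(h[...,0]<24)&(h[...,1]>s0)&(h[...,2]>120)
    p=np.column_stack(np.nonzero(om)[::-1]).astype(float);W=np.array([ray(c,q,.1)[:2] for q in p]).reshape(-1,2)*1e3
    wt=h[...,1][om];k=np.hypot(*(W-[508,-40]).T)<42;W=W[k];wt=wt[k]
    def res(v):
        x,y,a,L,H=v;d=W-[x,y];q=np.abs(d@np.array([[np.cos(a),-np.sin(a)],[np.sin(a),np.cos(a)]]))-[L,H]
        return np.where(q.max(1)<0,q.max(1),np.hypot(*np.maximum(q,0).T))*np.sqrt(wt/wt.mean())
    r=least_squares(res,[508,-40,-.1,22,31],loss="soft_l1");print(c,len(W),r.x.round(3),round(np.sqrt(np.mean(r.fun**2)),2))
E
python3 ring.py
```

```text
top 43 [ 5.06228e+02 -4.05500e+01 -1.23000e-01  2.14540e+01  3.04400e+01] 0.63
scene 118 [ 5.09956e+02 -3.86250e+01 -1.14000e-01  2.15620e+01  3.05630e+01] 1.09
```

```bash
python3 mv.py -c .486 .06 .285 2 .508 -.041 .280 -6.8
```

```text
shift mm [-110.6    0.2   -6.8] turn [-0.1 -0.   9. ]
shift mm [-101.7   18.5    5. ] turn [0.  0.  8.8]
t 11.45 tcp [0.4647 0.1685 0.2782] ty 11.0 F [0.6 0.1 0.3] jaw 0.024 gf 14.7
```

arm_command(steps="10 -15 0 -4 0 0 1.5; 10 -37 0 -7 0 0 3; 10 -60 0 -7 0 0 5; 10 -85 0 -7 0 0 7; 10 -111 0 -7 0 0 9")

```text
time_s: 11.95
tcp_pos: [0.486, 0.0587, 0.2855]
ee_rot: [-0.0, 0.695, 0.719, -0.0]
contact_force: [-0.0, 0.5, -1.0]
grip_width: 0.024
grasp_force: 14.7
```

arm_command(steps="10 -25 5 1 0 0 2; 10 -50 9 2 0 0 4; 10 -75 14 4 0 0 6.5; 10 -93 17 5 0 0 8.8; 10 -102 18 5 0 0 8.8")

```text
time_s: 12.45
tcp_pos: [0.5076, -0.0431, 0.2803]
ee_rot: [-0.0, 0.748, 0.663, -0.0]
contact_force: [-0.4, 1.2, -1.0]
grip_width: 0.0241
grasp_force: 14.7
```

arm_command(steps="10 0 0 5 0 0 0; 10 0 0 10 0 0 0; 10 0 0 15 0 0 0; 10 0 0 15 0 0 0; 10 0 0 15 0 0 0")

```text
time_s: 12.95
tcp_pos: [0.5074, -0.0413, 0.2657]
ee_rot: [-0.0, 0.748, 0.664, -0.0]
contact_force: [0.1, 0.8, -0.1]
grip_width: 0.0241
grasp_force: 14.7
```

```bash
python3 mv.py .508 -.041 .265 -6.8
python3 - <<'E'
from h import *
o=[]
for c in("scene","top"):
    im=get_image(c);cv2.imwrite(f"pics/{c}5.png",im[:,:,::-1]);u=proj(c,[.508,-.04,.15]);u=[int(k) for k in u]
    for r in tip_of(c,"dongle_carton")[:3]:print(c,round(r["conf"],2),np.round(r["position"],4))
    o.append(cv2.resize(im[u[1]-40:u[1]+40,u[0]-60:u[0]+60],None,fx=5 if c=="scene" else 2.5,fy=5 if c=="scene" else 2.5,interpolation=cv2.INTER_CUBIC))
p=np.zeros((200,600,3),np.uint8);p[:,:300]=o[1];cv2.imwrite("pics/c5.png",np.vstack([o[0],p])[:,:,::-1])
E
```

```text
shift mm [0.4 0.5 0.7] turn [-0. -0.  0.]
t 12.95 tcp [ 0.5074 -0.0413  0.2657] ty -6.8 F [ 0.1  0.8 -0.1] jaw 0.0241 gf 14.7
scene 0.82 [ 0.5072 -0.0383  0.1266]
scene 0.82 [0.5067 0.0982 0.0008]
scene 0.69 [ 0.4131  0.1002 -0.0015]
top 0.66 [4.124e-01 1.009e-01 4.000e-04]
top 0.63 [4.982e-01 1.012e-01 3.000e-04]
top 0.38 [ 0.5096 -0.0411  0.1214]
```

View pics/c5.png

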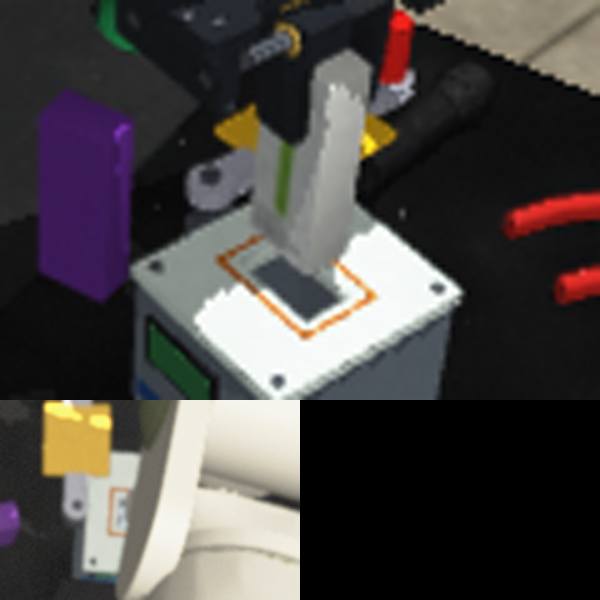

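The scene crop shows the carton hanging upright, with its lower edges at (252,225)–(310,278), just above the slot at (295,285). The arm hides it in the top view. I'll compare it with the slot in the scene camera.

Run:
```python
from h import *
c="scene";u=[int(k) for k in proj(c,[.508,-.04,.15])]
a=-.118;R=np.array([[np.cos(a),-np.sin(a)],[np.sin(a),np.cos(a)]])
S=np.array([.5100,-.0386])
im=cv2.imread("pics/scene5.png")
big=cv2.resize(im[u[1]-10:u[1]+30,u[0]-30:u[0]+30],None,fx=10,fy=10,interpolation=cv2.INTER_CUBIC)
def d(p,col):
    q=proj(c,p);cv2.circle(big,(int((q[0]-u[0]+30.5)*10),int((q[1]-u[1]+10.5)*10)),4,col,-1)
for s in((-12,-21),(-12,21),(12,-21)):d([*(S+R@np.array(s)/1e3),.1246],(0,0,255))   # carton foot if right above slot (scene-cam frame)
for s in((-13,-22),(-13,22),(13,-22),(13,22)):d([*(S+R@np.array(s)/1e3),.1],(0,255,0))
for s in((-21.5,-30.5),(-21.5,30.5),(21.5,-30.5)):d([*(S+R@np.array(s)/1e3),.1],(255,0,255))
cv2.imwrite("pics/c6.png",big)
```

```text
(no output)
```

View pics/c6.png

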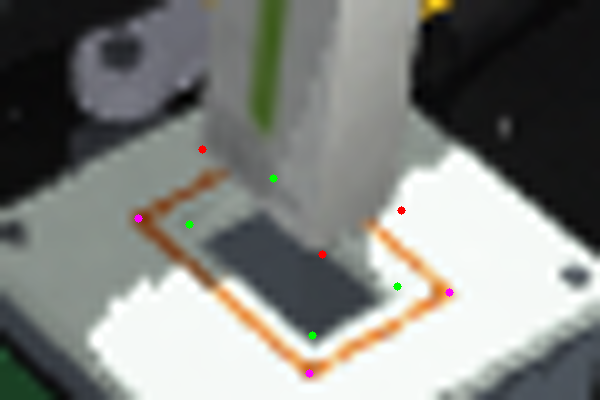

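arm_command(steps="10 0 -0.7 4 0 0 0; 10 0 -1.4 8 0 0 0; 10 0 -1.4 12 0 0 0; 10 0 -1.4 15 0 0 0; 10 0 -1.4 18 0 0 0")

```text
time_s: 13.65
tcp_pos: [0.506, -0.0416, 0.2474]
ee_rot: [-0.0, 0.748, 0.664, -0.0]
contact_force: [-0.4, -0.4, -1.0]
grip_width: 0.0243
grasp_force: 14.7
```

arm_command(steps="10 0 0 2 0 0 0; 10 0 0 4 0 0 0; 10 0 0 6 0 0 0; 10 0 0 8 0 0 0; 10 0 0 9 0 0 0")

```text
time_s: 14.15
tcp_pos: [0.5069, -0.0419, 0.2405]
ee_rot: [0.002, 0.748, 0.664, 0.001]
contact_force: [-0.0, 0.4, 15.6]
grip_width: 0.0243
grasp_force: 15.0
```

```bash
python3 mv.py;python3 - <<'E'
from h import *
print(telemetry.get_obs()["wrist_torque"])
im=get_image("scene");u=[int(k) for k in proj("scene",[.508,-.04,.12])]
cv2.imwrite("pics/c7.png",cv2.resize(im[u[1]-30:u[1]+30,u[0]-40:u[0]+40],None,fx=7,fy=7,interpolation=cv2.INTER_CUBIC)[:,:,::-1])
E
```

```text
t 14.15 tcp [ 0.5069 -0.0419  0.2405] ty -6.8 F [-0.   0.4 15.6] jaw 0.0243 gf 15.0
[-0.02365398  0.33618747 -0.12184549]
```

View pics/c7.png

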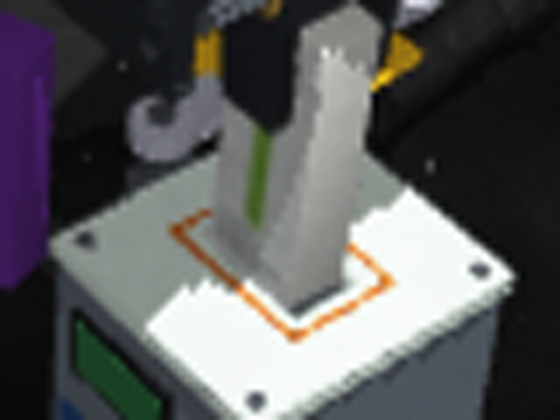

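The crop shows a dark strip of slot past the foot at (310,300). The carton is about 3–4 mm too far to +y and is resting on the chamfer, so I'll back off and shift.

arm_command(steps="10 0 0 -3 0 0 0; 10 0 0 -6 0 0 0; 10 -1 0 -6 0 0 0; 10 -2 0 -6 0 0 0; 10 -3 0 -6 0 0 0")

```text
time_s: 14.7
tcp_pos: [0.5056, -0.0447, 0.2445]
ee_rot: [-0.0, 0.748, 0.664, -0.0]
contact_force: [0.8, 0.2, -1.1]
grip_width: 0.0242
grasp_force: 15.0
```

arm_command(steps="10 0 0 1 0 0 0; 10 0 0 2 0 0 0; 10 0 0 3 0 0 0; 10 0 0 4 0 0 0; 10 0 0 5 0 0 0")

```text
time_s: 15.2
tcp_pos: [0.506, -0.0445, 0.2407]
ee_rot: [0.001, 0.748, 0.664, 0.0]
contact_force: [-2.8, 2.4, 13.7]
grip_width: 0.0238
grasp_force: 15.0
```

```bash
python3 mv.py;python3 - <<'E'
from h import *
print(telemetry.get_obs()["wrist_torque"])
E
```

```text
t 15.2 tcp [ 0.506  -0.0445  0.2407] ty -6.8 F [-2.8  2.4 13.7] jaw 0.0238 gf 15.0
[0.15564666 0.69916649 0.01324459]
```

Moments (τy>0 with upward force) say the contact is on the foot's -x edge, so I shift +x.

arm_command(steps="10 0 0 -3 0 0 0; 10 0 0 -5 0 0 0; 10 0.5 1 -5 0 0 0; 10 0.5 2 -5 0 0 0; 10 0.5 3 -5 0 0 0")

```text
time_s: 15.7
tcp_pos: [0.5088, -0.0444, 0.2445]
ee_rot: [-0.0, 0.748, 0.664, -0.0]
contact_force: [0.7, -0.2, -0.4]
grip_width: 0.0243
grasp_force: 15.0
```

arm_command(steps="10 0 0 1 0 0 0; 10 0 0 2 0 0 0; 10 0 0 3 0 0 0; 10 0 0 4 0 0 0; 10 0 0 5 0 0 0")

```text
time_s: 16.2
tcp_pos: [0.509, -0.0444, 0.2406]
ee_rot: [0.001, 0.748, 0.664, 0.0]
contact_force: [-1.9, 2.9, 12.1]
grip_width: 0.0242
grasp_force: 15.0
```

```bash
python3 mv.py;python3 - <<'E'
from h import *
print(telemetry.get_obs()["wrist_torque"])
im=get_image("scene");u=[int(k) for k in proj("scene",[.508,-.04,.12])]
cv2.imwrite("pics/c8.png",cv2.resize(im[u[1]-30:u[1]+30,u[0]-40:u[0]+40],None,fx=7,fy=7,interpolation=cv2.INTER_CUBIC)[:,:,::-1])
E
```

```text
t 16.2 tcp [ 0.509  -0.0444  0.2406] ty -6.8 F [-1.9  2.9 12.1] jaw 0.0242 gf 15.0
[ 0.30390359  0.58892194 -0.04472909]
```

View pics/c8.png

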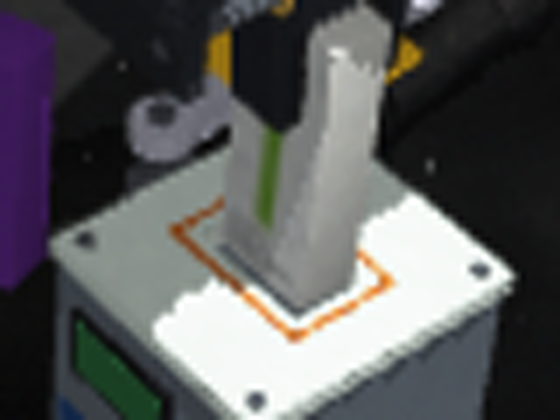

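```bash
cat > rel.py <<'E'
from b import *
c="scene";a=-.118;R=np.array([[np.cos(a),-np.sin(a)],[np.sin(a),np.cos(a)]]);S=np.array([.5100,-.0386])
o=telemetry.get_obs();zb=o["tcp_pos"][2]-.1411;get_image(c)
u=proj(c,[.508,-.04,zb+.03]);best=None
for r in trace(c,"dongle_carton"):
    m=r["mask"];ys,xs=np.nonzero(m)
    if len(ys) and abs(np.median(xs)-u[0])<12 and abs(np.median(ys)-u[1])<25:
        best=m.astype(np.float32);print(r["conf"],m.sum(),ys.max());break
row=int(proj(c,[.508,-.04,zb+.045])[1]);best[:row]=0
def cst(p):
    K=8;h=poly(c,[p[0],p[1],a],.024,.042,zb,zb+.112);im=np.zeros((400*K,640*K),np.uint8)
    cv2.fillConvexPoly(im,np.int32(np.round((h+.5)*K*16)),1,shift=4);f=cv2.resize(im.astype(np.float32),(640,400),interpolation=cv2.INTER_AREA);f[:row]=0
    return np.abs(f-best).sum()/best.sum()
r=min((minimize(cst,[S[0]+i,S[1]+j],method="Nelder-Mead",options=dict(initial_simplex=[[S[0]+i,S[1]+j],[S[0]+i+.005,S[1]+j],[S[0]+i,S[1]+j+.005]],xatol=1e-4)) for i in(-.004,.004) for j in(-.004,.004)),key=lambda r:r.fun)
print("carton-slot in programmer axes mm",((R.T@(r.x-S))*1e3).round(1),round(r.fun,3),"tcp",o["tcp_pos"])
E
python3 rel.py;python3 rel.py
```

```text
0.56 665 255
carton-slot in programmer axes mm [-0.9 -2.8] 0.041 tcp [ 0.5089933  -0.04432573  0.2406569 ]
0.81 665 256
carton-slot in programmer axes mm [-0.7 -2.3] 0.045 tcp [ 0.50895389 -0.04434932  0.24071185]
```

```bash
cat > prof.py <<'E'
from h import *
np.set_printoptions(linewidth=200)
c="scene";a=-.118;R=np.array([[np.cos(a),-np.sin(a)],[np.sin(a),np.cos(a)]]);S=np.array([.5100,-.0386])
cur=get_image(c)
def prof(im,pts):
    q=np.float32([proj(c,[*(S+R@np.array(p)/1e3),.0985]) for p in pts]);g=im.mean(2).astype(np.float32)
    return cv2.remap(g,q[None,:,0],q[None,:,1],cv2.INTER_CUBIC)[0].astype(int)
old=cv2.imread("pics/scene4.png")
t=np.arange(-24,0,1.5);print("x    ",t)
for y in(10,0,-10,-16):print("y",y,prof(old,[(k,y) for k in t]),"\n     ",prof(cur,[(k,y) for k in t]))
t=np.arange(-36,-12,1.5);print("y    ",t)
for x in(-8,-3,2,7):print("x",x,prof(old,[(x,k) for k in t]),"\n     ",prof(cur,[(x,k) for k in t]))
E
python3 prof.py
```

```text
x     [-24.  -22.5 -21.  -19.5 -18.  -16.5 -15.  -13.5 -12.  -10.5  -9.   -7.5  -6.   -4.5  -3.   -1.5]
y 10 [251 208 163 183 233 247 196 132  81  63  66  67  67  67  67  67] 
      [141 113  79  94 130 134 108  88  82 101 113 103  96  98 105 108]
y 0 [245 208 160 167 231 248 205 126  75  63  67  67  67  67  67  67] 
      [240 162  90  80 115 132 116  83  74  96 108 107 100 104 123 140]
y -10 [237 195 155 171 224 246 210 132  80  66  66  66  65  63  63  62] 
      [237 196 156 173 224 247 209 133 102 125 140 139 129 128 137 143]
y -16 [245 213 163 182 231 242 192 112  62  61  62  63  63  62  62  63] 
      [246 214 164 182 232 243 191 110  81 110 132 133 134 136 136 135]
y     [-36.  -34.5 -33.  -31.5 -30.  -28.5 -27.  -25.5 -24.  -22.5 -21.  -19.5 -18.  -16.5 -15.  -13.5]
x -8 [248 250 253 222 166 165 218 242 197 118  76  59  61  63  63  64] 
      [248 250 253 223 167 166 219 243 198 131 116 133 137 132 138 136]
x -3 [248 249 245 206 168 183 235 255 215 146  88  65  60  62  62  63] 
      [248 249 245 207 169 185 236 255 199 132 115 125 132 135 138 141]
x 2 [248 245 226 177 150 186 246 259 215 132  81  64  60  63  63  62] 
      [249 246 227 179 151 186 247 250 186 117 111 123 129 132 134 135]
x 7 [247 248 250 222 181 198 247 245 197 134  92  78  75  73  74  73] 
      [247 248 251 223 181 198 248 235 173 124 112 119 124 127 129 131]
```

Measured now: x is right within about 0.5 mm, and the carton is about 2.7 mm too far to -y. That fits all three contacts, so I'll lift, shift +y and retry.

arm_command(steps="10 0 0 -3 0 0 0; 10 0 0 -5 0 0 0; 10 1 0 -5 0 0 0; 10 2 0 -5 0 0 0; 10 2.7 0 -5 0 0 0")

```text
time_s: 17.0
tcp_pos: [0.509, -0.0416, 0.2446]
ee_rot: [-0.0, 0.748, 0.664, -0.0]
contact_force: [-0.3, -0.2, -0.4]
grip_width: 0.0238
grasp_force: 15.0
```

arm_command(steps="10 0 0 1 0 0 0; 10 0 0 2 0 0 0; 10 0 0 3 0 0 0; 10 0 0 4 0 0 0; 10 0 0 5 0 0 0")

```text
time_s: 17.5
tcp_pos: [0.5091, -0.0418, 0.2396]
ee_rot: [-0.0, 0.748, 0.664, -0.0]
contact_force: [-1.4, -0.4, -1.0]
grip_width: 0.0243
grasp_force: 15.0
```

No contact now; continue down gently.

arm_command(steps="10 0 0 1 0 0 0; 10 0 0 2 0 0 0; 10 0 0 3 0 0 0; 10 0 0 4 0 0 0; 10 0 0 5 0 0 0")

```text
time_s: 18.0
tcp_pos: [0.5091, -0.0417, 0.2346]
ee_rot: [0.0, 0.748, 0.664, -0.0]
contact_force: [-0.2, -0.1, -0.2]
grip_width: 0.0239
grasp_force: 15.0
```

arm_command(steps="10 0 0 2 0 0 0; 10 0 0 4 0 0 0; 10 0 0 6 0 0 0; 10 0 0 8 0 0 0; 10 0 0 10 0 0 0")

```text
time_s: 18.5
tcp_pos: [0.5091, -0.0418, 0.2245]
ee_rot: [-0.0, 0.748, 0.664, -0.0]
contact_force: [-0.4, 0.5, -1.2]
grip_width: 0.0241
grasp_force: 15.0
```

```bash
python3 mv.py
```

```text
t 18.5 tcp [ 0.5091 -0.0418  0.2245] ty -6.8 F [-0.4  0.5 -1.2] jaw 0.0241 gf 15.0
```

arm_command(steps="10 0 0 4 0 0 0; 10 0 0 8 0 0 0; 10 0 0 12 0 0 0; 10 0 0 16 0 0 0; 10 0 0 20 0 0 0")

```text
time_s: 19.0
tcp_pos: [0.509, -0.0417, 0.2043]
ee_rot: [-0.0, 0.748, 0.664, -0.0]
contact_force: [-0.9, 0.5, -0.1]
grip_width: 0.0243
grasp_force: 15.0
```

arm_command(steps="10 0 0 5 0 0 0; 10 0 0 10 0 0 0; 10 0 0 15 0 0 0; 10 0 0 19 0 0 0; 10 0 0 20 0 0 0")

```text
time_s: 19.5
tcp_pos: [0.5089, -0.0417, 0.1842]
ee_rot: [-0.0, 0.748, 0.664, -0.0]
contact_force: [-1.1, -1.4, 0.9]
grip_width: 0.024
grasp_force: 15.0
```

arm_command(steps="10 0 0 0 0 0 0; 10 0 0 0 0 0 0; 10 0 0 0 0 0 0; 10 0 0 0 0 0 0; 10 0 0 0 0 0 0")

```text
time_s: 20.0
tcp_pos: [0.5089, -0.0417, 0.1847]
ee_rot: [-0.0, 0.748, 0.664, -0.0]
contact_force: [-2.3, -0.3, -2.7]
grip_width: 0.0242
grasp_force: 15.0
```

```bash
python3 mv.py
python3 - <<'E'
from h import *
im=get_image("scene");cv2.imwrite("pics/c9.png",cv2.resize(im[150:330,200:440],None,fx=2.5,fy=2.5,interpolation=cv2.INTER_CUBIC)[:,:,::-1])
for t in("dongle_carton","cover_knob","paste_tin","tyre_gauge","tape_roll"):
    for r in tip_of("scene",t)[:3]:print(t,round(r["conf"],2),np.round(r["position"],4))
E
```

```text
t 20.0 tcp [ 0.5089 -0.0417  0.1847] ty -6.8 F [-2.3 -0.3 -2.7] jaw 0.0242 gf 15.0
dongle_carton 0.83 [ 0.5081  0.095  -0.0008]
dongle_carton 0.76 [ 0.5062 -0.0404  0.0466]
cover_knob 0.21 [ 0.5039 -0.0388  0.041 ]
tyre_gauge 0.95 [0.3738 0.3507 0.0035]
tape_roll 0.73 [0.3805 0.2223 0.0015]
```

View pics/c9.png

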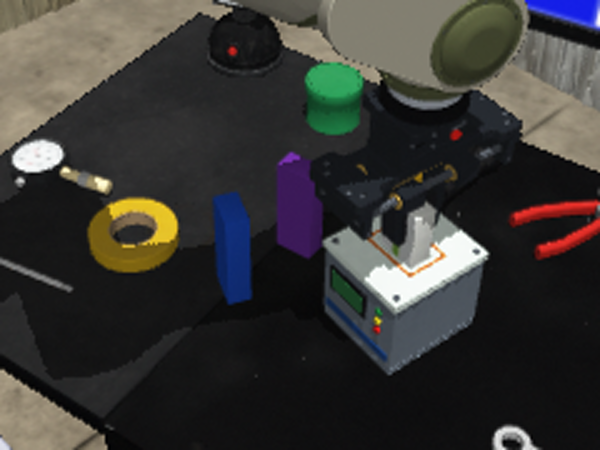

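The picture shows the carton about half inside the slot at (412,245), held in the gripper. The tin, tape roll and gauge are where they were. Its foot is at about z = 0.045, clear of the inner floor at 0.010, so I'll hand in.

```bash
python3 -c "
from workcell import env
print(env.finish_job())"
```

```text
the job is handed in; nothing more can be done
None
```

The job is handed in: the cover arm is swung about 1.6 rad away from the robot and left there, and the white carton is held upright in the gripper, about half inside the slot and clear of the bottom; three light touches (up to about 16 N) on the slot edge came before it went in freely.

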